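# Index the photo turntable one hole on

## Task

A mug is being photographed from all sides on an indexing turntable. Bring it round to its next view: with the fingertips, press the black plunger on the turntable's arm right in to free it, turn the turntable one hole anticlockwise (seen from above) and no further, and see that the plunger springs fully out again, locked in that hole. Do not touch or lift the mug, which just rides round, and leave the other things where they stand.

Things in the scene. Friction and masses are not known exactly. Their poses are not given: they have to be found in the camera images.
- platter (a joint): angle of the turntable's platter in its fixed base, rad, 0 at the start (locked in a hole), growing anticlockwise from above; one hole is 30 degrees (0.524). A flat grey disc, 200 mm diameter, top 58 mm above the work surface, with a dark steel arm (36 mm wide, 12 mm thick, top at 58 mm, tip 160 mm from the axis). Freed, it takes 1 to 2 N at the plunger and stops where it is left
- plunger (a joint): how far the plunger is pressed in, m: 0 fully out (locked), 0.012 at its stop. Pressed straight down against a spring, 4 N to start, 8 N at the stop. Its 10 mm round-nosed pin stands from below in a hole of the index plate, clear of it from 0.009 on. Let go between two holes it stays at about 0.009, held by the plate; at a hole (within 2 mm) it springs out by itself
- plunger_top (a point): centre of the flat top of the plunger's head, a black mushroom of 32 mm diameter and 12 mm height at the end of the turntable's arm, 143 mm from the turning axis; fully out its top is 97 mm above the work surface. It is carried round with the platter. Below it stands a steel collar of 30 mm diameter, top 72 mm above the work surface
- table_axis (a point): point on the vertical turning axis of the turntable, 58 mm above the work surface. The base is fixed and does not move. Its aluminium index plate, which does not turn, is twelve-sided, about 265 mm across, top at 42 mm, with twelve 12 mm holes 30 degrees apart on a circle of 118 mm radius
- mug: the blue mug standing on the middle of the platter: 80 mm diameter, 85 mm tall, its handle at its +y side reaching 78 mm from its middle; origin at the centre of its underside. It rides round with the platter
- platter_frame (a point): a frame that turns with the platter: origin on the arm 110 mm from the axis at the height of its top, x axis pointing from there to the turning axis, z up
- phone_stand: a phone lying sideways in an aluminium desk stand with its rear lenses towards the mug: 100 x 90 mm foot, phone 155 mm wide, 130 mm tall in all, about 250 mm from the turning axis, right of the turntable as seen from the plunger's side; origin at the centre of its underside. Leave it alone
- cup: small white handleless cup, 76 mm diameter, 62 mm tall, beside the turntable; origin at the centre of its underside. Leave it alone
- rice_bowl: white bowl with a spoon in it, 128 mm diameter, 62 mm tall (the spoon to 100 mm), to the left; origin at the centre of its underside. Leave it alone
- tape: roll of brown tape lying flat, 96 mm diameter, 24 mm high, to the right; origin at the centre of its underside. Leave it alone
- jar: closed jar, 60 mm diameter, 75 mm tall, to the left; origin at the centre of its underside. Leave it alone
Mind the look-alikes: they are no part of the job. What is shaped like the mug but orange or pink is not meant.

How it is judged (in metres and radians):
On the way, in this order (a step that is already met when the one before it is completed fails the run):
1. the plunger is pressed in, freeing the platter (value of joint plunger above 0.008 m and value of joint platter below 0.15 rad), for 0.05 s.
2. the platter stands one hole on and the plunger has sprung out into it (value of joint platter between 0.4886 and 0.5585 rad and value of joint plunger below 0.002 m), for 0.2 s.
At the end, for the whole second after the job is handed in: The platter stands 30 degrees (within 2 degrees) anticlockwise from its start, at rest, with the plunger out to within 2 mm, locked in the next hole; the mug stands upright within 20 mm of the platter's middle and has turned with it (within 17 degrees) (all of step 2 and velocity of joint platter between -0.05 and 0.05 rad/s and horizontal distance between mug and table_axis below 0.02 m and angle between mug's own z axis and vertical below 0.1 rad and angle between the x axis of mug and the x axis of platter_frame, either way round below 0.3 rad); the robot touches nothing.
It fails at once if the platter is turned past the next hole (more than 40 degrees) (value of joint platter above 0.7 rad).
It fails at once if the platter is turned the wrong way (more than 6 degrees clockwise) (value of joint platter below -0.105 rad).
It fails at once if the mug is touched by the robot (contact force between any of the fingers, the arm and mug above 0.5 N).
It fails at once if the mug is lifted or tipped (height (world z) of mug above 0.066 m or angle between mug's own z axis and vertical above 0.2 rad).
It fails at once if another thing is pushed more than 15 mm or lifted (distance of any of phone_stand, cup, rice_bowl, tape, jar from where it was at the start of the episode above 0.015 m).
It also fails if it takes over 40 s, if anything falls off the work surface, if the arm or the gripper's body presses on something with over 40 N, if the wrist force passes 120 N, or if a joint passes its speed limit or range.

## Robot

A 6-joint arm with a two-finger parallel gripper is mounted at the origin on the work surface. World frame = base frame: x ahead of the robot, y to its left, z up, the work surface at z = 0. Lengths are in mm, angles in degrees, forces in N, time in s.
With the tool pointing down it reaches from about 300 to 850 mm from the base axis. Payload 4.2 kg.
Tool frame: the origin (TCP) lies between the finger pads; the fingertips stand 14 mm ahead of it and the grasp point (between the pads) lies 5 mm behind it (env.finger_overhang is the distance from the TCP to the fingertips, in mm); z points along the fingers, y is the line along which they close (so a half turn about z gives the same grasp; the last joint's range is limited). The gripper opens to 91 mm and grips with 3 to 60 N. Pads are 32 mm wide; open, the fingers measure 118 mm over their backs; the gripper's body (76 mm by 178 mm) begins 60 mm behind the grasp point.
Start: joints at [-66.463, 18.312, 89.639, -0, 72.044, -1.146], TCP at [240.123, -522.477, 227.976] pointing down, gripper open.
Joint ranges: [-177.97, 177.97], [-48.28, 115.42], [12.27, 149.76], [-77.06, 257.06], [2.81, 150.46], [-146.56, 146.56]. Speed limits (degrees/s): [147.25, 147.25, 180, 180, 180, 180].

## Interface

Orientations are given as [roll, pitch, yaw] about the fixed x, y, z axes, in that order (R = Rz(yaw) Ry(pitch) Rx(roll)).
In Python, from workcell import status, cams, env, finder gives the robot as it stands.
- The arm moves only by the tool apply_moves, never from a script. Its argument "increments" is a list of rows, each a list of 7 numbers: the opening, from -1 (shut) to 1 (fully open), then the shift along the world's x, y, z in m, then the turn, a rotation vector about the world's x, y, z in degrees. In form: [[gripper, x, y, z, ax, ay, az], ...]. A call has 1 to 5 rows; each row shifts and turns the commanded pose from where the row before left it; what a row does not reach is not made up. A row lasts 1/12 s, in which the tool goes at most 41.7 mm and 7.16 degrees, less where a joint would pass 70% of its speed; a pose out of reach is approached as far as the arm can. A call with a gripper value outside its range is refused whole. The fingers move at their own pace and stop on an object; "newtons" is the grip in N (left out, the last holds). Time passes only in rows, so rows that do not move let the fingers close. It gives the time, the measured TCP pose, the force, the opening and the grip force at its end, in the units of the state.
- status.state(): the state, without advancing time (a new reading comes with each control period).
- cams.grab_frame(name): name is "scene" or "side" or "wrist"; returns a dict with "color" (384x512x3 uint8, red, green, blue), "intrinsics" (3x3 intrinsics, pixels), "R" (3x3) and "t" (3): a world point X has camera coordinates R X + t. Camera axes: x right, y down, z forward; pixel columns grow to the right and rows downward; lengths in mm; the calibration is good to about 2 mm. A picture is of the moment at which its call begins. There is no depth.
- env.job_done(): hands the job in; it is judged then, once.
Trained networks look in the newest picture that a camera, given by its name, has taken for a name from the list of things; names that differ only in an ending like _2 or _b are one class to them, and where a whole thing is asked for, a point or a joint stands for the part that bears it (a point fixed in the world has none). Each returns a list of dicts, best first, with "score" (0 to 1); they miss things now and then, are a little off and sometimes report something else, mostly with a low value. They report only what shows in the picture. A call takes as long as a camera call. They do not tell look-alikes from the thing itself.
- finder.boxes_of(query, camera): "rect" ([left, top, width, height] in pixels, round what is visible of it).
- finder.trace(query, camera): "pixels" (384x512 bool, what is visible of it) and "rect" ([left, top, width, height] in pixels, round what is visible of it).
The state is a dict: "time_s": time; "qpos": joint angles; "qvel": joint speeds; "effort": joint torques, N m; "ee_pos": TCP position; "ee_rot": TCP orientation; "force": force on the tool from outside, world axes, zero at the start; "torque": the same for the moment, N m; "gripper_width": finger opening in mm; "gripper_force": force on a finger pad.
Only numpy, scipy, OpenCV 4.12 (cv2) and the standard library are available. Lean on these libraries where they do the work, as an engineer would, in place of code of your own. Each camera call takes 0.05 s, during which the arm holds its last target. There are 200 camera calls.

## Working session

There is one attempt and no reset: what is moved stays moved. The work goes in short steps, Python scripts to look and compute and a tool call to move; the robot and the scene stay as the last step left them, time stands still between calls to the robot, and variables do not carry over. Pictures are saved under pics/ and viewed, at most 10 in all, crops included, and the job is handed in when it is done.

Besides the shell and the picture viewer there is one more tool, called after ">>>" as name(argument=value, ...) on one line, values as JSON. apply_moves: Moves the arm, as the interface text tells. Its arguments: {"type":"object","properties":{"increments":{"type":"array","items":{"type":"array","items":{"type":"number"}}},"newtons":{"type":"number"}},"required":["increments"]}

```bash
mkdir -p pics; cat > h.py <<'E'
import numpy as np, cv2
from workcell import status, cams, env, finder
def proj(f,X):
    c=np.array(f["R"])@np.array(X,float)+np.array(f["t"]).ravel(); p=np.array(f["intrinsics"])@c; return p[:2]/p[2]
def onz(f,uv,z):
    R=np.array(f["R"]);t=np.array(f["t"]).ravel();C=-R.T@t
    d=R.T@np.linalg.inv(np.array(f["intrinsics"]))@np.array([uv[0],uv[1],1.]); return C+d*(z-C[2])/d[2]
E
python3 - <<'E'
from h import *
ims=[]
for c in("scene","side"):
    f=cams.grab_frame(c); im=f["color"][:,:,::-1].copy()
    R=np.array(f["R"]);print(c,"cam at",-R.T@np.array(f["t"]).ravel())
    for q in("plunger_top","platter","mug","phone_stand","cup","rice_bowl","tape","jar"):
        for b in finder.boxes_of(q,c)[:3]:
            l,t,w,h=b["rect"]; print(c,q,round(b["score"],2),np.round(b["rect"]),np.round(onz(f,(l+w/2,t+h/2),{"plunger_top":90,"platter":58}.get(q,30))))
    ims.append(im)
cv2.imwrite("pics/a.png",ims[0]);cv2.imwrite("pics/b.png",ims[1])
print(status.state())
E
```

```text
scene cam at [1208.58646623  839.91813646 1022.22592855]
scene plunger_top 0.63 [288. 178.   9.  11.] [455. 109.  90.]
scene mug 0.98 [174. 223.  25.  36.] [847.  45.  30.]
scene mug 0.85 [301. 165.  28.  37.] [345. 116.  30.]
scene mug 0.61 [215. 251.  30.  41.] [815. 230.  30.]
scene phone_stand 0.55 [201. 143.  32.  46.] [ 556. -196.   30.]
scene cup 0.72 [271. 244.  18.  28.] [668. 284.  30.]
scene cup 0.47 [289. 179.   8.  23.] [434.  93.  30.]
scene rice_bowl 0.56 [383. 218.  42.  48.] [330. 488.  30.]
scene rice_bowl 0.28 [270. 246.  20.  26.] [671. 289.  30.]
scene tape 0.67 [384. 220.  38.  44.] [337. 486.  30.]
scene tape 0.56 [229. 121.  26.  18.] [ 334. -321.   30.]
scene jar 0.62 [344. 191.  21.  34.] [334. 289.  30.]
scene jar 0.37 [288. 179.   9.  10.] [408.  67.  30.]
side cam at [ 509.32591304 1412.5403499  1137.98319386]
side plunger_top 0.64 [291. 201.   8.  18.] [457. 163.  90.]
side plunger_top 0.26 [245. 174.  21.  35.] [593.  70.  90.]
side platter 0.91 [224. 188.  75.  36.] [569. 110.  58.]
side mug 0.81 [170. 219.  30.  32.] [819. 239.  30.]
side mug 0.71 [17
[... 405 characters left out ...]
.  30.] [343. 303.  30.]
{'time_s': 0.9, 'qpos': array([-6.64620892e+01,  1.83105744e+01,  8.96394278e+01,  1.10976492e-04,
        7.20445072e+01, -1.14607592e+00]), 'qvel': array([-0.04668858,  0.08170971, -0.03617035, -0.04065188, -0.11985577,
       -0.00131365]), 'effort': array([ 1.74239227e-03, -4.12340748e+01, -2.32232988e+01,  7.30647775e-02,
        3.77968093e-02,  1.37457388e-05]), 'ee_pos': array([ 240.13005791, -522.46570004,  227.98632216]), 'ee_rot': array([1.79994508e+02, 4.26682222e-06, 2.46839525e+01]), 'force': array([-0.92031024,  0.31922597, -0.46429257]), 'torque': array([-0.00100061, -0.00083495,  0.07369652]), 'gripper_force': 0.0, 'gripper_width': 91.02339726673935}
```

View pics/a.png

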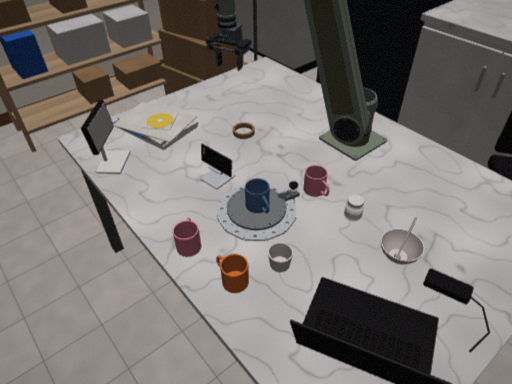

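View pics/b.png

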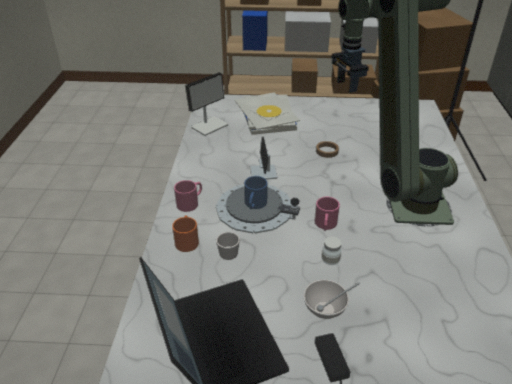

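The turntable with the blue mug is at scene (257,200) and side (255,195). The black knob on its arm tip is at scene (293,185) and side (295,202). These could be mistaken for the knob or mug:
- pink mugs: scene (316,181) and (187,238)
- orange mug: scene (235,272)
- the black phone in its stand: scene (216,160)

I choose the knob on the arm and will check it in a close crop.

```bash
python3 - <<'E'
from h import *
from scipy.optimize import least_squares
F={};T=[]
for c in("scene","side"):
    f=F[c]=cams.grab_frame(c); im=f["color"][:,:,::-1]
    x0,y0=(215,150) if c=="scene" else (210,150)
    T.append(cv2.resize(im[y0:y0+90,x0:x0+140],None,fx=5,fy=5,interpolation=cv2.INTER_CUBIC)[:, :400*2][:290+150])
    g=im.max(2); sx=slice(284,304);sy=slice(176,216) 
    m=(g<45).astype(np.uint8); n,l,s,ce=cv2.connectedComponentsWithStats(m[sy,sx])
    print(c,[(s[i],ce[i]+[284,176]) for i in range(1,n) if s[i][4]>8])
    for q in("platter","table_axis","plunger_top"):
        for r in finder.trace(q,c)[:2]:
            ys,xs=np.nonzero(r["pixels"]); print(c,q,round(r["score"],2),r["rect"],xs.mean(),ys.mean())
cv2.imwrite("pics/c.png",cv2.resize(np.vstack([t for t in T]),(560,600) ,interpolation=cv2.INTER_AREA) if 0 else cv2.resize(np.hstack(T),(800,255)))
cv2.imwrite("pics/d.png",np.vstack([cv2.resize(F["scene"]["color"][165:225,210:310,::-1],(500,300),interpolation=cv2.INTER_CUBIC),cv2.resize(F["side"]["color"][175:235,210:310,::-1],(500,300),interpolation=cv2.INTER_CUBIC)]))
E
```

```text
scene [(array([ 6,  6,  7,  7, 42], dtype=int32), array([293.07142857, 184.80952381]))]
scene platter 0.86 [225.1, 184.3, 72.8, 46.1] 259.7333751568381 208.64868255959848
scene table_axis 0.59 [219.0, 179.4, 81.7, 61.7] 258.07657801986545 213.36847164370394
side [(array([ 8, 24,  6,  5, 23], dtype=int32), array([294.56521739, 201.82608696]))]
side platter 0.8 [226.8, 188.8, 73.3, 31.0] 258.43949044585986 206.9596602972399
side table_axis 0.66 [211.6, 187.7, 83.1, 44.0] 255.83126454615982 210.07253685027152
side plunger_top 0.48 [290.3, 198.4, 7.6, 7.5] 294.0 201.08695652173913
```

View pics/d.png

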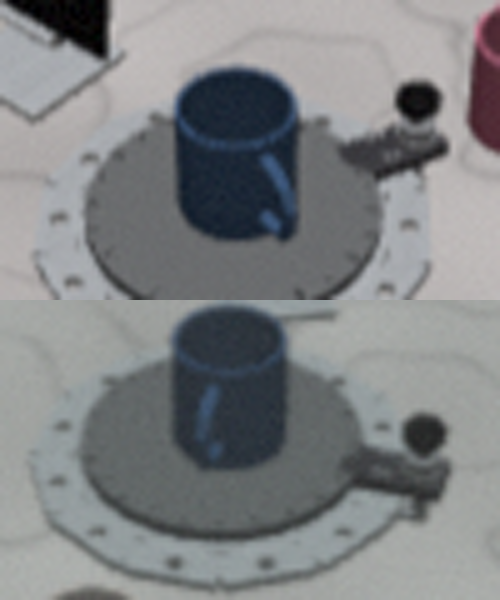

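The crops show the black mushroom head at the end of the dark arm, scene (293.4,185.4) and side (294.8,201.8), on the same platter as the blue mug. So the choice is confirmed. Next I triangulate.

```bash
python3 - <<'E'
from h import *
from scipy.optimize import least_squares
F={c:cams.grab_frame(c) for c in("scene","side")}
K={"scene":(293.4,185.2),"side":(294.8,201.6)}
r=least_squares(lambda X:np.hstack([proj(F[c],X)-K[c] for c in K]),[450,130,90]); P=r.x
print("knob mid",P.round(1),r.fun.round(2),[onz(F[c],K[c],91).round(1) for c in K])
a=np.linspace(0,2*np.pi,361)
def ext(c,C):
    p=np.array([proj(F[c],[C[0]+100*np.cos(t),C[1]+100*np.sin(t),58]) for t in a]); return p[:,0].min(),p[:,0].max(),p[:,1].max()
def res(C):
    s=ext("scene",C);d=ext("side",C); 
    return [s[0]-227,s[1]-286.4,d[0]-226,d[1]-282.5,d[2]-280.8+0 if 0 else d[2]-(175+(528-300)/5)]
r2=least_squares(res,[590,80]);A=r2.x
print("axis",A.round(1),np.round(r2.fun,2)); d=P[:2]-A; print("dist",np.hypot(*d),"ang",np.degrees(np.arctan2(d[1],d[0])))
for c in K: print(c,proj(F[c],[*A,58]),proj(F[c],[*A,143]))
for n,uv,c,z in(("pinkmug s",(316,170),"scene",85),("pink side",(327,202),"side",85),("phone",(265,140),"side",130)): print(n,onz(F[c],uv,z).round())
E
```

```text
knob mid [457.1 117.   87.6] [-0.02 -0.18 -0.07  0.17] [array([460.4, 120.3,  91. ]), array([457. , 120.3,  91. ])]
axis [596.8  88.3] [-0.42  0.2  -0.25  0.44  0.14]
dist 142.61598226311193 ang 168.4142628953081
scene [256.55743024 205.4720242 ] [256.24429871 186.60667258]
side [254.36038002 201.82574312] [254.20826424 182.40059594]
pinkmug s [339. 109.  85.]
pink side [347. 109.  85.]
phone [ 573. -205.  130.]
```

>>> apply_moves(increments=[[-1,0.0128,0.0377,0,0,0,0],[-1,0.0128,0.0377,0,0,0,0],[-1,0.0128,0.0377,0,0,0,0],[-1,0.0128,0.0377,0,0,0,0],[-1,0.0128,0.0377,0,0,0,0]], newtons=20)

```text
time_s: 1.82
ee_pos: [304.2, -332.3, 228.0]
ee_rot: [180.0, -0.0, 24.6]
force: [1.2, -0.6, -0.2]
gripper_width: 60.8
gripper_force: 0.0
```

>>> apply_moves(increments=[[-1,0.0128,0.0377,0,0,0,0],[-1,0.0128,0.0377,0,0,0,0],[-1,0.0128,0.0377,0,0,0,0],[-1,0.0128,0.0377,0,0,0,0],[-1,0.0128,0.0377,0,0,0,0]])

```text
time_s: 2.23
ee_pos: [368.3, -143.7, 228.3]
ee_rot: [180.0, -0.0, 24.7]
force: [1.1, 0.2, -0.3]
gripper_width: 27.5
gripper_force: 0.0
```

>>> apply_moves(increments=[[-1,0.0128,0.0377,0,0,0,0],[-1,0.0128,0.0377,0,0,0,0],[-1,0.0128,0.0377,0,0,0,0],[-1,0.0128,0.0377,0,0,0,0],[-1,0,0,0,0,0,0]])

```text
time_s: 2.65
ee_pos: [421.2, 11.1, 228.3]
ee_rot: [-179.9, -0.2, 25.1]
force: [-0.3, -0.6, -0.5]
gripper_width: 0.5
gripper_force: 0.0
```

```bash
python3 - <<'E'
from h import *
f=cams.grab_frame("wrist"); cv2.imwrite("pics/e.png",f["color"][:,:,::-1]); s=status.state(); print(s["ee_pos"],s["ee_rot"],s["gripper_width"],s["qpos"])
print(proj(f,[457.5,118.5,97]),proj(f,[596.8,88.3,58]))
for q in("plunger_top","platter"):
  for r in finder.trace(q,"wrist")[:2]:
    ys,xs=np.nonzero(r["pixels"]);print(q,r["score"],r["rect"],xs.mean(),ys.mean(),onz(f,(xs.mean(),ys.mean()),97))
E
```

```text
[420.08286916   8.28207602 228.05875766] [-1.79992431e+02 -3.77949509e-02  2.50642908e+01] 0.4080299738251209 [-4.56637483e-01  4.18807059e+00  1.07997854e+02  2.49680156e-02
  6.77832311e+01  6.44696347e+01]
[155.95792048 105.67567897] [252.83902501 -22.49700612]
plunger_top 0.66 [390.9, 65.3, 119.2, 102.4] 448.6297999254381 116.84776935503915 [ 560.56809589 -123.45146463   97.        ]
plunger_top 0.56 [142.6, 89.3, 35.0, 36.3] 160.7784256559767 105.24781341107872 [459.67864093 114.73016028  97.        ]
platter 0.77 [140.3, 0.0, 220.3, 128.9] 241.80292362368402 50.77154160799303 [531.05369095  68.05825291  97.        ]
```

View pics/e.png

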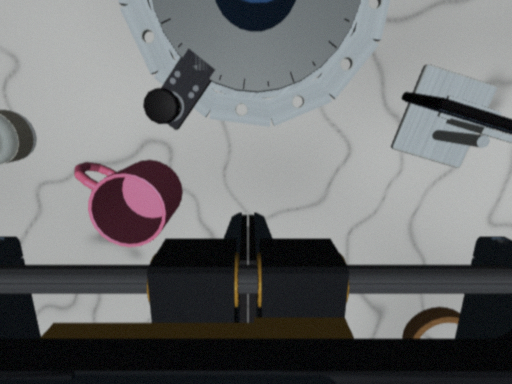

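The wrist view shows the knob at (161,105), about (459.7,114.7) mm. That is 4 mm from my triangulation, so I use (458,117).

>>> apply_moves(increments=[[-1,0.0076,0.0218,-0.018,0,0,0],[-1,0.0076,0.0218,-0.018,0,0,0],[-1,0.0076,0.0218,-0.018,0,0,0],[-1,0.0076,0.0218,-0.018,0,0,0],[-1,0.0076,0.0218,-0.018,0,0,0]])

```text
time_s: 3.22
ee_pos: [457.7, 113.2, 137.4]
ee_rot: [180.0, -0.0, 24.5]
force: [-0.3, 0.4, 0.0]
gripper_width: 0.4
gripper_force: 0.0
```

```bash
python3 - <<'E'
from h import *
I=[]
for c in("wrist","scene","side"):
    f=cams.grab_frame(c); s=status.state(); p=s["ee_pos"]
    print(c,p,s["force"],"knob",proj(f,[458,117,97]),"tip",proj(f,p-[0,0,14]))
    im=f["color"][:,:,::-1]
    I.append(cv2.resize(im[150:330,130:370],(400,300)) if c=="wrist" else cv2.resize(im[160:220,255:335],(400,300),interpolation=cv2.INTER_CUBIC))
I.append(I[0]*0); cv2.imwrite("pics/f.png",np.vstack([np.hstack(I[:2]),np.hstack(I[2:])]))
E
```

```text
wrist [457.48594744 115.9261465  134.2963818 ] [ 0.54864757  1.65523205 -1.05831434] knob [242.11286966 222.50049028] tip [242.72724985 237.78762281]
scene [456.66072164 114.17341758 135.5647695 ] [ 0.04638538 -0.47646608  0.11253793] knob [293.3299601  183.07363452] tip [293.40197344 176.99992533]
side [456.7997823  113.22495178 136.84911912] [-0.72309148  0.14549747  0.00085749] knob [294.58356111 199.60547437] tip [295.27348381 192.93983215]
```

View pics/f.png

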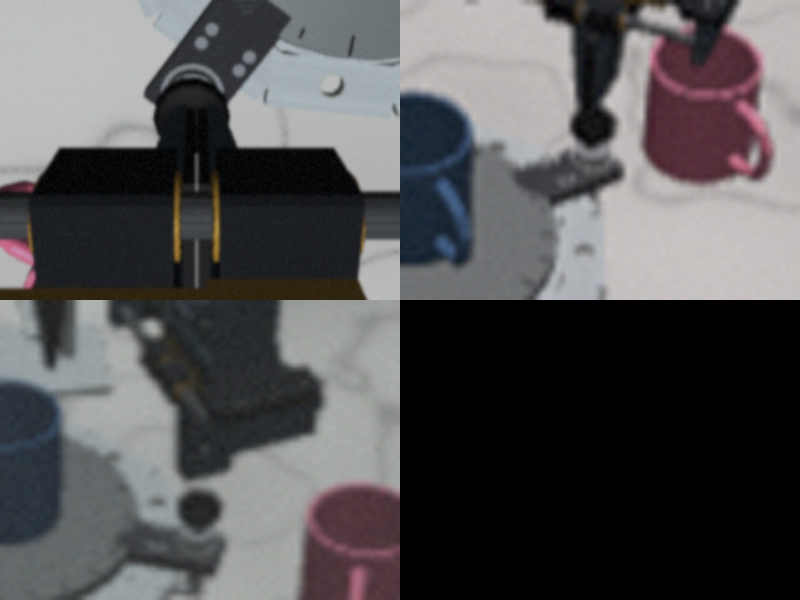

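The tip is right above the knob in both the scene crop (595,125) and the side crop (200,510). I descend and feel for contact.

>>> apply_moves(increments=[[-1,0.001,0.002,-0.01,0,0,0],[-1,0,0,-0.01,0,0,0],[-1,0,0,0,0,0,0],[-1,0,0,0,0,0,0]])

```text
time_s: 3.7
ee_pos: [458.1, 115.1, 118.1]
ee_rot: [180.0, 0.0, 24.6]
force: [0.1, 0.6, -0.1]
gripper_width: 0.8
gripper_force: 0.0
```

>>> apply_moves(increments=[[-1,0,0,-0.003,0,0,0],[-1,0,0,-0.003,0,0,0],[-1,0,0,0,0,0,0],[-1,0,0,0,0,0,0]])

```text
time_s: 4.03
ee_pos: [458.3, 116.2, 112.1]
ee_rot: [180.0, -0.0, 24.7]
force: [0.5, -0.4, -0.2]
gripper_width: 0.4
gripper_force: 0.0
```

>>> apply_moves(increments=[[-1,0,0,-0.003,0,0,0],[-1,0,0,0,0,0,0],[-1,0,0,0,0,0,0]])

```text
time_s: 4.28
ee_pos: [458.7, 116.4, 109.4]
ee_rot: [180.0, -0.1, 24.7]
force: [0.2, -0.2, 4.5]
gripper_width: 0.6
gripper_force: 2.0
```

>>> apply_moves(increments=[[-1,0,0,-0.003,0,0,0],[-1,0,0,-0.003,0,0,0],[-1,0,0,-0.003,0,0,0],[-1,0,0,0,0,0,0],[-1,0,0,0,0,0,0]])

```text
time_s: 4.7
ee_pos: [458.8, 116.5, 100.5]
ee_rot: [180.0, -0.1, 24.7]
force: [-0.3, -0.8, 7.4]
gripper_width: 0.2
gripper_force: 3.6
```

>>> apply_moves(increments=[[-1,0,0,-0.001,0,0,0],[-1,0,0,0,0,0,0],[-1,0,0,0,0,0,0]])

```text
time_s: 4.95
ee_pos: [458.8, 116.5, 99.7]
ee_rot: [180.0, -0.1, 24.7]
force: [-1.2, -1.0, 7.5]
gripper_width: 0.5
gripper_force: 3.7
```

>>> apply_moves(increments=[[-1,0,0,-0.001,0,0,0],[-1,0,0,0,0,0,0],[-1,-0.0006,-0.0036,0,0,0,1.5],[-1,-0.0006,-0.0036,0,0,0,1.5],[-1,0,0,0,0,0,0]])

```text
time_s: 5.37
ee_pos: [457.4, 109.1, 99.2]
ee_rot: [180.0, -0.1, 27.7]
force: [-2.5, 1.3, 11.5]
gripper_width: 0.4
gripper_force: 5.7
```

```bash
python3 - <<'E'
from h import *
f=cams.grab_frame("side"); s=status.state(); print(s["ee_pos"],s["force"])
I=[cv2.resize(f["color"][160:235,210:310,::-1],(400,300),interpolation=cv2.INTER_CUBIC)]
f=cams.grab_frame("scene");I.append(cv2.resize(f["color"][160:235,210:310,::-1],(400,300),interpolation=cv2.INTER_CUBIC))
cv2.imwrite("pics/g.png",np.hstack(I))
E
```

```text
[457.40506961 109.25333389  99.20408895] [-2.10399421  0.26894116 11.93523263]
```

View pics/g.png

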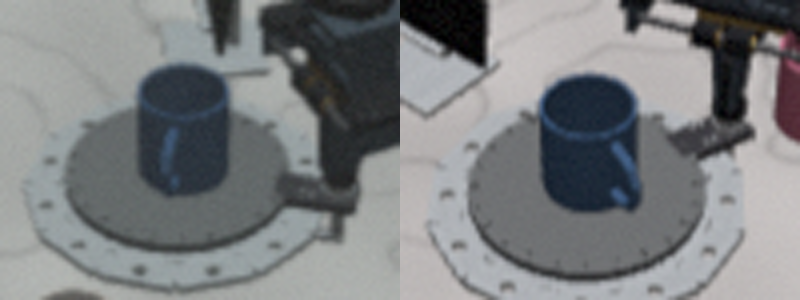

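The arm tip has swung along with the fingers, side crop (345,195), and the plunger is on its stop. I continue along the arc.

>>> apply_moves(increments=[[-1,-0.0005,-0.0037,0,0,0,1.5],[-1,-0.0005,-0.0037,0,0,0,1.5],[-1,-0.0003,-0.0037,0,0,0,1.5],[-1,-0.0002,-0.0037,0,0,0,1.5],[-1,-0.0001,-0.0037,0,0,0,1.5]])

```text
time_s: 5.88
ee_pos: [455.6, 90.9, 99.2]
ee_rot: [-180.0, -0.1, 35.2]
force: [-3.2, 0.9, 12.0]
gripper_width: 0.5
gripper_force: 6.3
```

>>> apply_moves(increments=[[-1,0,-0.0036,0,0,0,1.5],[-1,0.0001,-0.0037,0,0,0,1.5],[-1,0.0002,-0.0037,0,0,0,1.5],[-1,0.0003,-0.0037,0,0,0,1.5],[-1,0.0003,-0.0036,0,0,0,1.5]])

```text
time_s: 6.3
ee_pos: [456.1, 72.3, 99.2]
ee_rot: [-180.0, -0.0, 42.7]
force: [-3.8, -0.1, 13.4]
gripper_width: 0.3
gripper_force: 6.7
```

>>> apply_moves(increments=[[-1,0.0005,-0.0036,0,0,0,1.5],[-1,0.0006,-0.0037,0,0,0,1.5],[-1,0.0006,-0.0037,0,0,0,1.5],[-1,0.0007,-0.0036,0,0,0,1.5],[-1,0,0,0,0,0,0]])

```text
time_s: 6.72
ee_pos: [458.4, 57.2, 99.2]
ee_rot: [180.0, 0.0, 48.7]
force: [-4.6, -1.9, 14.6]
gripper_width: 0.6
gripper_force: 7.0
```

```bash
python3 - <<'E'
from h import *
f=cams.grab_frame("side"); s=status.state(); print(s["ee_pos"],s["force"])
p=s["ee_pos"]; print(np.degrees(np.arctan2(p[1]-88.3,p[0]-596.8))%360,np.hypot(p[1]-88.3,p[0]-596.8))
I=[cv2.resize(f["color"][160:235,210:310,::-1],(400,300),interpolation=cv2.INTER_CUBIC)]
f=cams.grab_frame("scene");I.append(cv2.resize(f["color"][160:235,210:310,::-1],(400,300),interpolation=cv2.INTER_CUBIC))
cv2.imwrite("pics/i.png",np.hstack(I))
E
```

```text
[458.34879495  57.35381447  99.14769603] [-3.71620015 -0.72164615 14.21309294]
192.5994776076695 141.86755294854947
```

View pics/i.png

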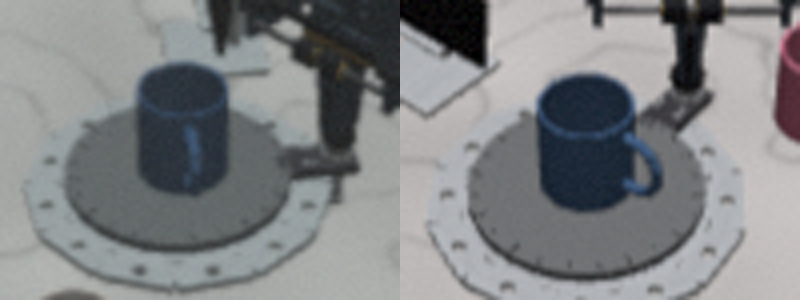

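>>> apply_moves(increments=[[-1,0.0009,-0.0035,0,0,0,1.5],[-1,0.0009,-0.0035,0,0,0,1.5],[-1,0.001,-0.0035,0,0,0,1.5],[-1,0.001,-0.0034,0,0,0,1.4],[-1,0,0,0,0,0,0]])

```text
time_s: 7.23
ee_pos: [462.1, 43.1, 99.2]
ee_rot: [-180.0, 0.1, 54.6]
force: [-4.0, -1.9, 14.8]
gripper_width: 0.5
gripper_force: 7.2
```

>>> apply_moves(increments=[[-1,0,0,0.002,0,0,0],[-1,0,0,0.002,0,0,0],[-1,0,0,0.002,0,0,0],[-1,0,0,0,0,0,0],[-1,0,0,0,0,0,0]])

```text
time_s: 7.65
ee_pos: [461.9, 43.6, 104.3]
ee_rot: [-180.0, 0.1, 54.6]
force: [-2.2, -2.6, 5.3]
gripper_width: 0.2
gripper_force: 2.9
```

There is still contact force at 6.7 mm depth, so the pin is entering the hole. I keep lifting.

>>> apply_moves(increments=[[-1,0,0,0.002,0,0,0],[-1,0,0,0.002,0,0,0],[-1,0,0,0.001,0,0,0],[-1,0,0,0,0,0,0],[-1,0,0,0,0,0,0]])

```text
time_s: 8.07
ee_pos: [462.0, 43.7, 108.9]
ee_rot: [-180.0, 0.1, 54.6]
force: [-2.4, -0.9, 4.8]
gripper_width: 0.3
gripper_force: 2.1
```

>>> apply_moves(increments=[[-1,0,0,0.002,0,0,0],[-1,0,0,0.01,0,0,0],[-1,0,0,0.025,0,0,0],[-1,-0.01,0,0.035,0,0,0],[-1,-0.02,0,0.035,0,0,0]])

```text
time_s: 8.48
ee_pos: [434.2, 44.1, 216.5]
ee_rot: [180.0, -0.1, 54.6]
force: [0.5, 0.9, 0.5]
gripper_width: 0.5
gripper_force: 0.0
```

>>> apply_moves(increments=[[-1,-0.03,-0.025,0.01,0,0,0],[-1,-0.03,-0.025,0,0,0,0],[-1,-0.02,-0.03,0,0,0,0],[-1,0,-0.035,0,0,0,0],[-1,0,0,0,0,0,0]])

```text
time_s: 8.9
ee_pos: [352.5, -75.4, 226.4]
ee_rot: [179.7, 0.0, 54.2]
force: [1.7, -0.4, 1.0]
gripper_width: 0.6
gripper_force: 0.0
```

```bash
python3 - <<'E'
from h import *
I=[]
for c in("side","scene"):
    f=cams.grab_frame(c); A=np.array([596.8,88.3]);t=np.radians(198.4)
    for d in (0,9): print(c,d,proj(f,[*(A+142.6*np.array([np.cos(t),np.sin(t)])),88-d]))
    for r in finder.trace("plunger_top",c)[:2]:
        ys,xs=np.nonzero(r["pixels"]);print(r["score"],r["rect"],xs.mean(),ys.mean())
    I.append(cv2.resize(f["color"][160:235,210:310,::-1],(400,300),interpolation=cv2.INTER_CUBIC))
cv2.imwrite("pics/j.png",np.hstack(I)); print(status.state()["ee_pos"])
E
```

```text
side 0 [293.39037545 188.45289638]
side 9 [293.28209682 190.46946957]
scene 0 [277.91260008 174.77528595]
scene 9 [277.85127675 176.72251196]
0.47 [274.9, 170.1, 5.9, 7.3] 278.28 174.3
[353.13713406 -70.60741196 225.7863435 ]
```

View pics/j.png

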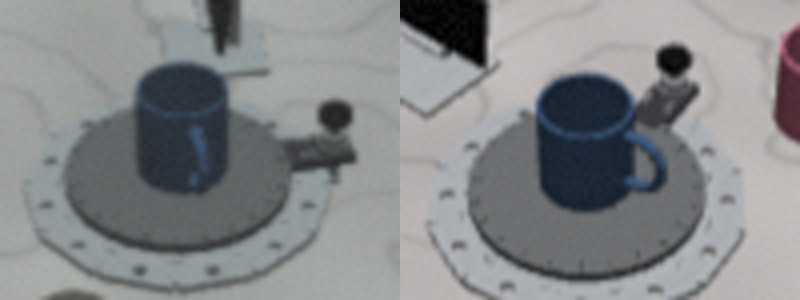

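The knob stands out again at side (294,189) and scene (278,174), matching the predicted position for 30 degrees with the plunger out. The mug has turned with the platter and the arm is clear, so I hand in.

```bash
python3 -c "
from workcell import env
print(env.job_done())"
```

```text
the job is handed in; nothing more can be done
None
```

I turned the turntable one hole (30°) anticlockwise; the plunger sprang back out into that hole, the mug rode round untouched, and I handed the job in, with no verdict shown.

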